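Load the paper roll and clamp the stand's leg at its mark

ROBOT

A 6-joint arm with a two-finger parallel gripper is mounted at the origin on a cart in front of the work surface, level with it; the furniture and walls round the work are solid. World frame = base frame: x ahead of the robot, y to its left, z up, the work surface at z = 0. Lengths are in m, angles in rad, forces in N, time in s.
With the tool pointing down it reaches from about 0.4 to 0.825 m from the base axis. Payload 7 kg.
Tool frame: the origin (TCP) lies on the centre line of the jaws, within the pads' length; the fingertips stand 14 mm ahead of it and the grasp point (between the pads) lies 5 mm behind it; z points along the fingers, y is the line along which they close (so a half turn about z gives the same grasp; the last joint's range is limited). The gripper opens to 88 mm and grips with 3 to 60 N. Pads are 19 mm wide; open, the fingers measure 130 mm over their backs; the gripper's body (78 mm by 193 mm) begins 47 mm behind the grasp point.
Start: joints at [-0.862, 0.359, 0.012, 0, -1.224, -0.288], TCP at [0.276, -0.616, 0.241] pointing down, gripper open.
Joint ranges: [-3.07, 3.07], [-1.43, 2.12], [-1.02, 1.25], [-3.03, 1.67], [-3.05, -0], [-3.03, 3.03]. Speed limits (rad/s): [2.39, 2.39, 3.01, 3.14, 3.14, 3.14].

INTERFACE

Orientations are given as [roll, pitch, yaw] about the fixed x, y, z axes, in that order (R = Rz(yaw) Ry(pitch) Rx(roll)).
In Python, from station import arm gives the robot as it stands.
- The arm moves only by the tool move_arm, never from a script. Its argument "rows" is a list of rows, each an object with "translation": the shift along the tool's x, y, z in cm, a list of three; "rot": the turn, a rotation vector about the tool's x, y, z in degrees, a list of three; "hand": the closure, from 0 (fully open) to 1 (shut). A call has 1 to 8 rows; each row is the pose to reach, as a shift and turn from the pose commanded when the call began, along the tool's axes at that moment; what a row does not reach only later rows make up. A row lasts 1/12 s, in which the tool goes at most 41.7 mm and 7.16 degrees, less where a joint would pass 70% of its speed; a pose out of reach is approached as far as the arm can. A call with a gripper value outside its range is refused whole. The fingers move at their own pace and stop on an object; "squeeze" is the grip in N (left out, the last holds). Time passes only in rows, so rows that repeat a pose let the fingers close. It gives the time, the measured TCP pose, the force, the opening and the grip force at its end, in the units of the state.
- arm.get_state(): the state, without advancing time (a new reading comes with each control period).
- arm.grab_frame(name): name is "side" or "top" or "wrist"; returns (picture, depth): 400x640x3 uint8, red, green, blue; 400x640 float32, m along the optical axis (not along the pixel's ray), 0 where there is no reading.
- arm.camera_params(name): a dict with "vfov" (degrees; the focal length in pixels is half the picture's height over the tangent of half this angle, whatever the lens; pixels are square), "cx", "cy" (the principal point, pixels), "position" and "orientation" of the camera in the world; the wrist camera has in their place "tool_from_camera" (4x4, takes a point from camera to tool coordinates, whose origin is the TCP and whose axes are the flange's). Camera axes: x right, y down, z forward; pixel columns grow to the right and rows downward; lengths in m; the calibration is good to about 2 mm. A picture is of the moment at which its call begins: read the wrist's pose just before it. camera_params takes no time and is no camera call.
- arm.job_done(): hands the job in; it is judged then, once.
Trained networks look in the newest picture that a camera, given by its name, has taken for a name from the list of things; names that differ only in an ending like _2 or _b are one class to them, and where a whole thing is asked for, a point or a joint stands for the part that bears it (a point fixed in the world has none). Each returns a list of dicts, best first, with "p" (0 to 1); they miss things now and then, are a little off and sometimes report something else, mostly with a low value. They report only what shows in the picture. A call takes as long as a camera call. They do not tell look-alikes from the thing itself.
- arm.search_frame(label, camera): "point" ([x, y, z] in m, in the coordinates of the camera as it stood for that picture, good to about 4 mm: the middle of the surface that is visible of it).
- arm.pinpoint(label, camera): "point" ([x, y, z] in m, in the coordinates of the camera as it stood for that picture, good to about 4 mm: a listed point, or the origin of a listed thing).
The state is a dict: "t": time; "q": joint angles; "qd": joint speeds; "joint_efforts": joint torques, N m; "eef_pos": TCP position; "ee_rot": TCP orientation; "force": force on the tool from outside, world axes, zero at the start; "moment": the same for the moment, N m; "width": finger opening in m; "gripper_force": force on a finger pad.
Only numpy, scipy, OpenCV 4.12 (cv2) and the standard library are available. Lean on these libraries where they do the work, as an engineer would, in place of code of your own. Each camera call takes 0.05 s, during which the arm holds its last target. There are 200 camera calls.

TASK

Put the paper roll over the upright spindle of the roll stand so that it sits all the way down, and let go of it. Only then pull the stand's spring-loaded sliding leg out by its black T-shaped head until the leg's yellow pointer lines up with the red length mark and, holding the leg there, slide the orange cam lever fully closed by squeezing it and the grey grip pad on the other side of the stem together between the fingers. Finish still squeezing them with the leg at its mark (I will tighten the cam's screw myself), and leave the cup, the lemon and the spice jar alone.

Things in the scene. Friction and masses are not known exactly. Their poses are not given: they have to be found in the camera images.
- stand: Fixed roll stand: brown board 170 x 150 x 12 mm. Origin on the worktop; in its own frame the board spans x -70 to +100, y -75 to +75 mm, z up. The leg pulls out along its -x (roughly toward the robot). Leg channel: two aluminium rails along x at y = -35 mm, top 26 mm above the worktop, two bridges to 30 mm. Steel spindle at (55, 30) mm.
- spindle_foot (a point): On the spindle's axis at the top of its 32 mm wide foot disc, 15 mm above the worktop: the roll's underside rests here.
- spindle_tip (a point): Tip of the steel spindle, 80 mm above the worktop; the spindle is 12 mm thick and tapers over its last 8 mm to 7 mm.
- paper_roll: White paper roll on a cardboard core, standing loose on the worktop, 56 mm outside diameter, 58 mm high, open bore 21 mm all through, about 120 g. Origin: centre of its underside; z along its axis.
- leg (a joint): How far the leg is pulled out, in m: 0 at rest on its inner stop, 0.085 at most; grows as the leg moves along the stand's -x. A spring always draws it back (about 2 N at 0, 4.5 N at 65 mm), lever closed or not. The leg cannot turn or move sideways.
- leg_head: Black T-shaped head on the leg's end: stem 16 mm wide (y) and 46 mm long (x), crossbar 100 mm wide (y) and 12 mm thick (x), both 9 to 45 mm above the worktop. With the leg in, the board's edge is 55 mm from the crossbar's inner face; fingers fit down both sides of the stem in this gap. Axes as the stand's; origin not at the head: use point leg_pull.
- leg_pull (a point): Middle of the crossbar's inner face (toward the board; fingers pull on it), on the stem's centre line, 30 mm above the worktop. The face of the grip pad is 8 mm from here along the stand's -y; the lever is on the +y side. Moves with the leg.
- grip_pad: Grey rubber grip pad that forms the whole -y side of the stem, 41 mm long (x), 9 to 45 mm above the worktop, its face 8 mm from the stem's centre line (stem with pad: 16 mm wide); gives about 0.5 mm. One finger presses here, the other on the lever. Its origin is not at the pad: use point leg_pull.
- cam_lever (a joint): Opening of the orange cam lever in m: 0 fully closed against the stem, 0.014 fully open (starts at 0.012 to 0.014). The lever slides along the crossbar, along the stand's y; it has about 4 N of friction, stays where it is left, and moves with the leg.
- lever_pad: Orange cam lever: upright plate on the stem's +y side, 36 mm long (x, middle 21 mm from the crossbar's inner face toward the board), 8 mm thick, 9 to 45 mm above the worktop. Outer face 16 mm from the stem's centre line closed, 30 mm open: stem and lever 24 mm wide closed (middle 4 mm to +y of the centre line), 38 mm open. Origin not at the lever: use lever_face.
- lever_face (a point): Middle of the lever's outer (+y) face, which a finger pushes, 30 mm above the worktop. Moves with lever and leg.
- leg_pointer (a point): Middle of the yellow pointer line (5 mm wide in x) across the top of the leg's bar inside the channel on the board, 26 mm above the worktop. Moves with the leg.
- length_mark: Red length mark: fixed 5 mm wide (x), 24 mm long bar across the outer (-y) channel rail, axes as the stand's. Origin: its middle along x, beside the channel. It lies 35 to 65 mm from the pointer's rest position along the stand's -x; the leg is at its mark when pointer and mark have the same x in the stand's frame.
- cup: Bystander: small white striped cup with a handle, 63 x 87 x 52 mm, loose. Origin at its underside.
- lemon: Bystander: yellow lemon, 78 x 55 x 56 mm, loose. Origin at its underside.
- spice_jar: Bystander: spice jar with a mustard-coloured cap, 42 mm wide, 106 mm high, loose. Origin at its underside.
There are look-alikes about, which are no part of the job. Leave any blue or pink look-alike of the paper_roll alone.

How it is judged:
By the outcome, as a careful person would: the job done as asked, in the order asked, and still so for the second after the job is handed in, while the arm keeps its last pose, push and grip.
It also fails if it takes over 51 s, if anything falls off the work surface, if the arm or the gripper's body presses on something with over 40 N, if the wrist force passes 120 N, or if a joint passes its speed limit or range.

## Working session

There is one attempt and no reset: what is moved stays moved. The work goes in short steps, Python scripts to look and compute and a tool call to move; the robot and the scene stay as the last step left them, time stands still between calls to the robot, and variables do not carry over. Pictures are saved under pics/ and viewed, at most 10 in all, crops included, and the job is handed in when it is done.

Besides the shell and the picture viewer there is one more tool, called after "Request:" as name(argument=value, ...) on one line, values as JSON. move_arm: Moves the arm, as the interface text tells. Its arguments: {"type":"object","properties":{"rows":{"type":"array","items":{"type":"object","properties":{"translation":{"type":"array","items":{"type":"number"}},"rot":{"type":"array","items":{"type":"number"}},"hand":{"type":"number"}}}},"squeeze":{"type":"number"}},"required":["rows"]}

```bash
mkdir -p pics; cat > h.py <<'E'
import numpy as np, cv2
from scipy.spatial.transform import Rotation as R
from station import arm
def toolT():
    s=arm.get_state(); T=np.eye(4); T[:3,3]=s['eef_pos']; r=np.array(s['ee_rot'])
    T[:3,:3]=R.from_euler('xyz',r).as_matrix() if r.size==3 else r.reshape(3,3); return T
def camT(name):
    p=arm.camera_params(name)
    if 'tool_from_camera' in p: return toolT()@np.array(p['tool_from_camera'])
    T=np.eye(4);T[:3,3]=p['position'];o=np.array(p['orientation'])
    T[:3,:3]=R.from_euler('xyz',o).as_matrix() if o.size==3 else o.reshape(3,3); return T
def shot(name,fn=None):
    T=camT(name); im,d=arm.grab_frame(name)
    if fn: cv2.imwrite('pics/'+fn,im[...,::-1])
    return im,d,T
def w(T,p): return T[:3,:3]@np.array(p)+T[:3,3]
def pix(name,T,P):
    p=arm.camera_params(name); f=200/np.tan(np.radians(p['vfov'])/2)
    c=T[:3,:3].T@(np.array(P)-T[:3,3]); return np.array([p['cx']+f*c[0]/c[2],p['cy']+f*c[1]/c[2]])
def ray(name,T,u,v,z=None,d=None):
    p=arm.camera_params(name); f=200/np.tan(np.radians(p['vfov'])/2)
    r=np.array([(u-p['cx'])/f,(v-p['cy'])/f,1.])
    if d is not None: return w(T,r*d[int(round(v)),int(round(u))])
    g=T[:3,:3]@r; return T[:3,3]+g*(z-T[2,3])/g[2]
def find(fnc,label,name,T):
    for r in getattr(arm,fnc)(label,name)[:3]:
        P=w(T,r['point']); print(name,fnc[:3],label,round(r['p'],2),P.round(4),pix(name,T,P).round(0))
E
python3 - <<'E'
from h import *
print(arm.get_state()); 
for n in('top','side'):
    print(arm.camera_params(n)); im,d,T=shot(n,n+'0.png')
    for l in ['stand','spindle_foot','spindle_tip','paper_roll','leg_pull','lever_face','leg_pointer','length_mark']: find('pinpoint',l,n,T)
print(arm.camera_params('wrist'))
E
```

```text
{'t': 0.0, 'q': array([-8.61876256e-01,  3.59410542e-01,  1.10606603e-02, -3.36272115e-04,
       -1.22414517e+00, -2.88093360e-01]), 'qd': array([-0.00099406, -0.00012855, -0.00154339, -0.00094619, -0.00027629,
        0.00047474]), 'joint_efforts': array([-2.27573255e-04, -5.82712948e+01,  2.93055761e+01,  6.99759588e+00,
        6.57204859e-03, -1.75033047e-04]), 'eef_pos': array([ 0.27551669, -0.61568534,  0.23961068]), 'ee_rot': array([ 3.13987412e+00, -1.79606150e-04, -2.72088031e+00]), 'force': array([-0.05407486,  0.61287756, -0.69883343]), 'moment': array([ 0.00217543, -0.02805596, -0.01123989]), 'gripper_force': 0.0, 'width': 0.08774234956351892}
{'vfov': 46.873183009617065, 'cx': 321.81208537119784, 'cy': 191.16818837532185, 'position': array([ 0.06204704, -0.04399294,  1.52887157]), 'orientation': array([-2.78510915,  0.00319804, -1.57697843])}
top pin stand 0.8 [0.6241 0.1387 0.0038] [270. 193.]
top pin stand 0.44 [0.5176 0.1523 0.0321] [264. 220.]
top pin spindle_foot 0.92 [0.677  0.158  0.0199] [265. 177.]
top pin spindle_tip 0.93 [0.6803 0.1581 0.0809] [263. 170.]
top
[... 976 characters left out ...]
035] [362. 196.]
side pin paper_roll 0.66 [ 0.4675 -0.1638  0.0007] [381. 216.]
side pin leg_pull 0.97 [0.4927 0.129  0.0328] [326. 258.]
side pin lever_face 0.51 [0.5149 0.1484 0.0263] [314. 261.]
side pin leg_pointer 0.94 [0.6921 0.09   0.0284] [273. 226.]
{'vfov': 65.06860537533082, 'cx': 316.05006771227585, 'cy': 195.72619349073366, 'tool_from_camera': array([[ 5.38225751e-04, -9.67861799e-01, -2.51482102e-01,
         6.80051237e-02],
       [ 9.99999821e-01,  4.54784042e-04,  3.89918617e-04,
         6.54315520e-04],
       [-2.63017287e-04, -2.51482267e-01,  9.67861871e-01,
        -1.44657846e-01],
       [ 0.00000000e+00,  0.00000000e+00,  0.00000000e+00,
         1.00000000e+00]])}
```

View pics/top0.png

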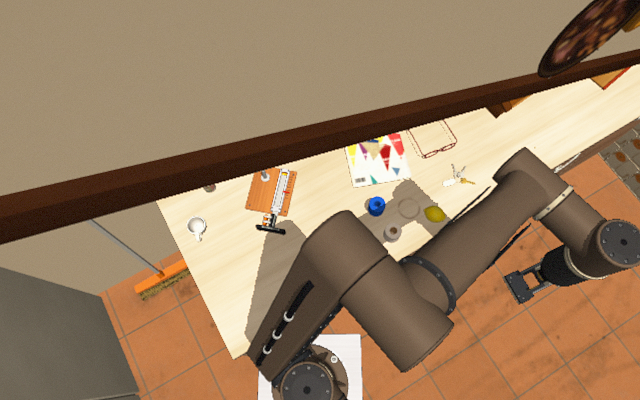

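View pics/side0.png

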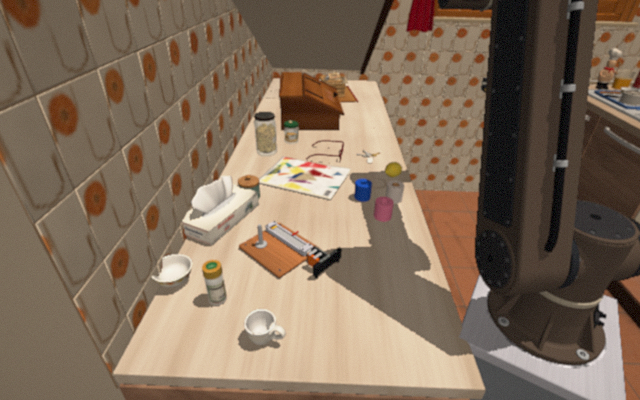

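The white roll seems to be the one at side pixel (394,195), which is about (0.470, -0.278). Blue is at (362,190) and pink at (383,209). The stand is at (270,193) in the top view, yaw about -12°. I'll move over the roll.

Request:
move_arm(rows=[{"translation":[-31.5,23,2],"hand":0},{"translation":[-31.5,23,2],"hand":0},{"translation":[-31.5,23,2],"hand":0},{"translation":[-31.5,23,2],"hand":0},{"translation":[-31.5,23,2],"hand":0},{"translation":[-31.5,23,2],"hand":0},{"translation":[-31.5,23,2],"hand":0},{"translation":[-31.5,23,2],"hand":0}])

```text
validation failed for argument at $.ro...
```

Request:
move_arm(rows=[{"translation":[0,0,0],"hand":0},{"translation":[0,0,0],"hand":0}])

```text
validation failed for argument at $.ro...
```

```bash
python3 - <<'E'
from h import *
s=arm.get_state();print(s['t'],s['eef_pos'],s['ee_rot'])
im,d,T=shot('wrist','w1.png')
for l in ['paper_roll','lemon']: find('pinpoint',l,'wrist',T)
for n in('top','side'):
    im,d,T=shot(n)
    for l in ['cup','lemon','spice_jar']: find('pinpoint',l,n,T)
E
```

```text
0.9 [ 0.27570648 -0.61609411  0.24057662] [-3.14156654e+00  2.71303864e-05 -2.72076695e+00]
top pin cup 0.81 [ 4.833e-01  3.755e-01 -2.000e-04] [200. 233.]
top pin cup 0.65 [0.6868 0.0902 0.0262] [284. 174.]
top pin cup 0.61 [0.6776 0.1563 0.0185] [265. 177.]
top pin lemon 0.68 [ 0.5304 -0.4278  0.0011] [433. 218.]
top pin lemon 0.56 [6.483e-01 3.555e-01 6.000e-04] [210. 187.]
top pin spice_jar 0.6 [6.475e-01 3.580e-01 5.000e-04] [209. 188.]
side pin cup 0.88 [ 0.4882  0.3762 -0.0015] [266. 339.]
side pin cup 0.59 [0.6829 0.1609 0.0133] [260. 244.]
side pin lemon 0.67 [ 5.365e-01 -4.241e-01 -3.000e-04] [392. 176.]
side pin lemon 0.62 [0.494  0.1319 0.0365] [325. 258.]
side pin spice_jar 0.74 [0.6513 0.3571 0.0041] [216. 298.]
side pin spice_jar 0.56 [ 0.4851  0.3771 -0.0021] [267. 340.]
```

View pics/w1.png

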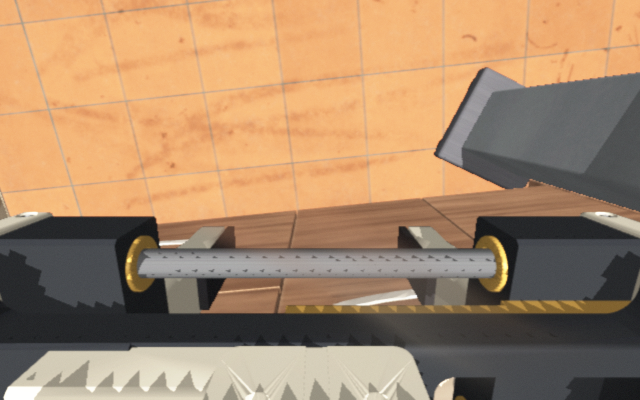

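The arm hasn't moved yet: this wrist picture shows only the floor and the gripper. The call was rejected, so I'll add the "rot" field.

Request:
move_arm(rows=[{"translation":[-31.5,23,2],"rot":[0,0,0],"hand":0},{"translation":[-31.5,23,2],"rot":[0,0,0],"hand":0},{"translation":[-31.5,23,2],"rot":[0,0,0],"hand":0},{"translation":[-31.5,23,2],"rot":[0,0,0],"hand":0},{"translation":[-31.5,23,2],"rot":[0,0,0],"hand":0},{"translation":[-31.5,23,2],"rot":[0,0,0],"hand":0},{"translation":[-31.5,23,2],"rot":[0,0,0],"hand":0},{"translation":[-31.5,23,2],"rot":[0,0,0],"hand":0}], squeeze=20)

```text
t: 2.12
eef_pos: [0.4416, -0.3253, 0.2238]
ee_rot: [-3.141, 0.001, -2.721]
force: [1.0, -0.7, 0.5]
width: 0.0876
gripper_force: 0.0
```

Request:
move_arm(rows=[{"translation":[-2,1.5,0],"rot":[0,0,0],"hand":0},{"translation":[-2,1.5,0],"rot":[0,0,0],"hand":0},{"translation":[-2,1.5,0],"rot":[0,0,0],"hand":0}])

```text
t: 2.37
eef_pos: [0.4539, -0.304, 0.2238]
ee_rot: [-3.141, 0.0, -2.718]
force: [0.7, -0.3, -0.6]
width: 0.0877
gripper_force: 0.0
```

```bash
python3 - <<'E'
from h import *
s=arm.get_state();print(s['t'],s['eef_pos'],s['ee_rot'],s['q'])
im,d,T=shot('wrist','w2.png')
for l in ['paper_roll','lemon']: find('pinpoint',l,'wrist',T)
E
```

```text
2.3667 [ 0.45385418 -0.3040298   0.22377437] [-3.14122463e+00  3.66816313e-04 -2.71774359e+00] [-2.31427972e-01  1.59367045e-01 -2.98611653e-01  7.61322281e-05
 -1.11230252e+00 -9.15553033e-01]
wrist pin paper_roll 0.84 [ 0.5615 -0.2248 -0.0021] [337. 272.]
wrist pin paper_roll 0.73 [ 4.645e-01 -1.622e-01 -4.000e-04] [416. 227.]
wrist pin paper_roll 0.7 [ 0.475  -0.2754  0.0024] [330. 199.]
wrist pin lemon 0.56 [ 0.5346 -0.4186  0.0034] [201. 195.]
```

View pics/w2.png

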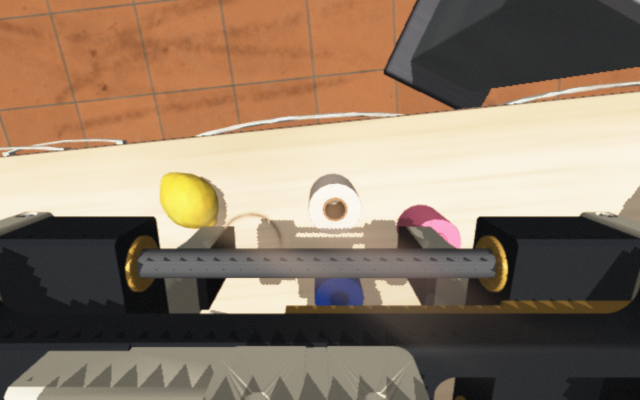

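The white roll's top is centred at (335,209). Lemon is at (188,200), pink at (428,225), blue at (338,292). I'll fit its top rim from depth.

```bash
cat >> h.py <<'E'
def cloud(name,d,T):
    p=arm.camera_params(name); f=200/np.tan(np.radians(p['vfov'])/2)
    v,u=np.mgrid[0:400,0:640]; P=np.stack([(u-p['cx'])/f*d,(v-p['cy'])/f*d,d],-1)
    return P@T[:3,:3].T+T[:3,3]
def delta(P,yaw=None):
    T=toolT(); print('trans cm',(T[:3,:3].T@(np.array(P)-T[:3,3])*100).round(2))
    if yaw is not None:
        Rt=R.from_euler('xyz',[np.pi,0,yaw]).as_matrix(); print('rot',np.degrees(R.from_matrix(T[:3,:3].T@Rt).as_rotvec()).round(2))
E
python3 - <<'E'
from h import *
im,d,T=shot('wrist')
C=cloud('wrist',d,T); m=(abs(C[...,2]-.058)<.006)&(np.hypot(C[...,0]-.472,C[...,1]+.277)<.04)&(d>0)
m=m.astype(np.uint8); c,r=cv2.minEnclosingCircle(np.argwhere(m)[:,::-1].astype(np.float32)); print(c,r,C[m>0].mean(0),np.median(C[m>0][:,2]))
P=C[m>0]; c,r=cv2.minEnclosingCircle(P[:,:2].astype(np.float32)); print(c,r)
delta([c[0],c[1],.04])
E
```

```text
(335.9534912109375, 209.55813598632812) 26.680152893066406 [ 0.46889183 -0.27506627  0.05820722] 0.0583409965834043
(0.4699377715587616, -0.2744651734828949) 0.027911784127354622
trans cm [-2.88  2.17 18.35]
```

Request:
move_arm(rows=[{"translation":[-2.9,2.2,3],"rot":[0,0,0],"hand":0},{"translation":[-2.9,2.2,6],"rot":[0,0,0],"hand":0},{"translation":[-2.9,2.2,10],"rot":[0,0,0],"hand":0},{"translation":[-2.9,2.2,13],"rot":[0,0,0],"hand":0},{"translation":[-2.9,2.2,16],"rot":[0,0,0],"hand":0},{"translation":[-2.9,2.2,18.3],"rot":[0,0,0],"hand":0},{"translation":[-2.9,2.2,18.3],"rot":[0,0,0],"hand":0},{"translation":[-2.9,2.2,18.3],"rot":[0,0,0],"hand":0}])

```text
t: 3.23
eef_pos: [0.4694, -0.2741, 0.0398]
ee_rot: [3.14, -0.003, -2.722]
force: [0.7, 0.7, 0.7]
width: 0.0878
gripper_force: 0.0
```

Request:
move_arm(rows=[{"translation":[0,0,0],"rot":[0,0,0],"hand":1},{"translation":[0,0,0],"rot":[0,0,0],"hand":1},{"translation":[0,0,0],"rot":[0,0,0],"hand":1},{"translation":[0,0,0],"rot":[0,0,0],"hand":1},{"translation":[0,0,0],"rot":[0,0,0],"hand":1},{"translation":[0,0,0],"rot":[0,0,0],"hand":1}], squeeze=15)

```text
t: 3.73
eef_pos: [0.4711, -0.2735, 0.0414]
ee_rot: [-3.14, 0.001, -2.72]
force: [-0.9, 1.2, 4.9]
width: 0.0565
gripper_force: 15.0
```

Request:
move_arm(rows=[{"translation":[0,0,-3],"rot":[0,0,0],"hand":1},{"translation":[0,0,-7],"rot":[0,0,0],"hand":1},{"translation":[0,0,-11],"rot":[0,0,0],"hand":1},{"translation":[-2,2.3,-14],"rot":[0,0,4],"hand":1},{"translation":[-4.5,5,-16],"rot":[0,0,10],"hand":1},{"translation":[-7,8,-16.5],"rot":[0,0,16],"hand":1},{"translation":[-9.5,11,-16.5],"rot":[0,0,22],"hand":1},{"translation":[-12,13.5,-16.5],"rot":[0,0,28],"hand":1}], squeeze=20)

```text
t: 4.4
eef_pos: [0.5248, -0.0989, 0.2065]
ee_rot: [3.141, 0.002, 3.068]
force: [0.9, -1.2, -2.2]
width: 0.0566
gripper_force: 20.0
```

```bash
python3 - <<'E'
from h import *
s=arm.get_state();print(s['t'],s['eef_pos'],s['ee_rot'],s['width'],s['force'])
delta([.60,.14,.215],np.radians(168))
E
```

```text
4.4 [ 0.52480453 -0.09893811  0.20654396] [3.14059229e+00 1.72012190e-03 3.06824995e+00] 0.05658990937535742 [ 0.89961677 -1.17629928 -2.2303399 ]
trans cm [-5.75 24.38 -0.81]
rot [0.06 0.09 7.8 ]
```

Request:
move_arm(rows=[{"translation":[-1,4,-0.5],"rot":[0,0,4],"hand":1},{"translation":[-2,8,-0.8],"rot":[0,0,7.8],"hand":1},{"translation":[-3,12,-0.8],"rot":[0,0,7.8],"hand":1},{"translation":[-4,16,-0.8],"rot":[0,0,7.8],"hand":1},{"translation":[-5,20,-0.8],"rot":[0,0,7.8],"hand":1},{"translation":[-5.8,23.5,-0.8],"rot":[0,0,7.8],"hand":1},{"translation":[-5.8,24.4,-0.8],"rot":[0,0,7.8],"hand":1},{"translation":[-5.8,24.4,-0.8],"rot":[0,0,7.8],"hand":1}])

```text
t: 5.07
eef_pos: [0.5992, 0.1412, 0.2125]
ee_rot: [-3.141, -0.001, 2.941]
force: [-0.0, -0.2, -1.6]
width: 0.0563
gripper_force: 20.0
```

```bash
python3 - <<'E'
from h import *
s=arm.get_state();print(s['t'],s['eef_pos'],s['ee_rot'],s['width'],s['q'])
for n in ('wrist','side','top'):
    im,d,T=shot(n,n+'3.png')
    for l in ['stand','spindle_foot','spindle_tip','leg_pull','lever_face','leg_pointer','length_mark']: find('pinpoint',l,n,T)
    if n=='wrist': find('pinpoint','paper_roll',n,T)
    np.savez('pics/'+n+'3.npz',d=d,T=T,im=im)
E
```

```text
5.0667 [0.59924973 0.14124832 0.21251459] [-3.14108151e+00 -1.19979520e-03  2.94059615e+00] 0.05627048036554532 [ 5.48010452e-01  2.81878598e-01 -1.64214320e-01 -4.90336707e-04
 -1.12593019e+00 -2.31959169e+00]
wrist pin leg_pull 0.57 [0.4884 0.1346 0.0297] [287.  73.]
wrist pin lever_face 0.86 [0.5169 0.1568 0.0342] [315.  98.]
wrist pin leg_pointer 0.73 [0.4887 0.1347 0.0318] [287.  73.]
wrist pin leg_pointer 0.67 [0.6468 0.3537 0.0042] [506. 180.]
wrist pin length_mark 0.64 [0.6212 0.0914 0.0228] [276. 207.]
wrist pin paper_roll 0.75 [ 0.5621 -0.2284  0.0008] [  4. 207.]
wrist pin paper_roll 0.56 [0.6033 0.1406 0.1743] [316. 234.]
wrist pin paper_roll 0.56 [ 4.615e-01 -1.604e-01 -2.000e-04] [ 22. 108.]
side pin stand 0.87 [ 0.6206  0.1438 -0.0008] [282. 253.]
side pin spindle_foot 0.81 [0.6847 0.1594 0.0155] [260. 243.]
side pin spindle_tip 0.91 [0.6821 0.1617 0.0798] [258. 225.]
side pin lever_face 0.55 [0.5205 0.1523 0.0296] [311. 260.]
side pin leg_pointer 0.74 [0.6911 0.0898 0.0282] [273. 226.]
top pin stand 0.63 [6.245e-01 1.386e-01 2.000e-04] [270. 193.]
top pin spindle_foot 0.97 [0.6782 0.1602 0.0169] [264. 178.]
top pin spindle_tip 0.76 [0.6794 0.156  0.0797] [263. 170.]
top pin leg_pull 0.9 [0.4959 0.1319 0.031 ] [270. 226.]
top pin lever_face 0.62 [0.5186 0.1518 0.0299] [265. 220.]
top pin leg_pointer 0.66 [0.6846 0.0944 0.0296] [283. 174.]
```

View pics/wrist3.png

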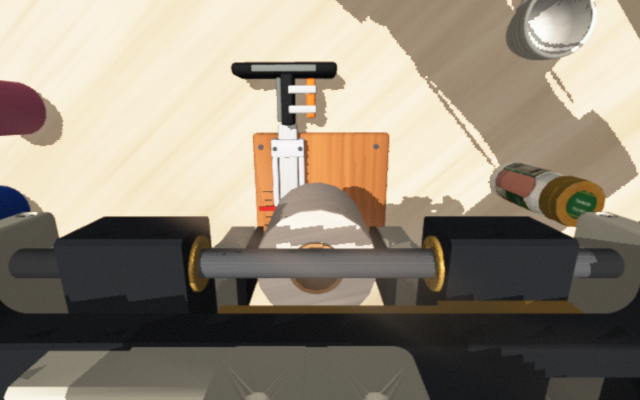

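```bash
python3 - <<'E'
from h import *
def ld(n): z=np.load('pics/'+n+'3.npz'); return z['im'],z['d'],z['T']
im,d,T=ld('wrist'); C=cloud('wrist',d,T)
hsv=cv2.cvtColor(im,cv2.COLOR_RGB2HSV)
# board corners: orange-brown region edges
b=((hsv[...,0]>4)&(hsv[...,0]<16)&(hsv[...,1]>120)&(abs(C[...,2]-.012)<.006)&(d>0)).astype(np.uint8)
print('board px',b.sum())
# near edge line fit + side edges
n,l,st,_=cv2.connectedComponentsWithStats(b); k=1+np.argmax(st[1:,4]); print(st[k])
e=[];
for u in range(262,380,3):
    v=np.where(b[:,u])[0]
    if len(v) and v.min()<140: e.append(ray('wrist',T,u,v.min()-.5,.012))
e=np.array(e); vx,vy,x0,y0=cv2.fitLine(e[:,:2].astype(np.float32),cv2.DIST_HUBER,0,.001,.001).ravel(); print('near edge dir deg',np.degrees(np.arctan2(vy,vx)),(x0,y0))
L=[];Rr=[]
for v in range(137,215,3):
    u=np.where(b[v])[0]
    if len(u): L.append(ray('wrist',T,u.min()-.5,v,.012)); Rr.append(ray('wrist',T,u.max()+.5,v,.012))
for q in (L,Rr):
    q=np.array(q); f=cv2.fitLine(q[:,:2].astype(np.float32),cv2.DIST_HUBER,0,.001,.001).ravel(); print('side',np.degrees(np.arctan2(f[1],f[0])),f[2:],)
# roll top
m=(abs(C[...,2]-.229)<.006)&(np.hypot(C[...,0]-.60,C[...,1]-.141)<.05)
P=C[m];print('rolltop',len(P),np.median(P[:,2]),cv2.minEnclosingCircle(P[:,:2].astype(np.float32)))
# rollfront: cylinder wall points
m=(C[...,2]>.18)&(C[...,2]<.225)&(np.hypot(C[...,0]-.60,C[...,1]-.141)<.04)
P=C[m]; A=np.c_[2*P[:,:2],np.ones(len(P))]; s=np.linalg.lstsq(A,(P[:,:2]**2).sum(1),rcond=None)[0]; print('cyl',len(P),s[:2],np.sqrt(s[2]+s[0]**2+s[1]**2),P[:,2].min())
red=((hsv[...,0]<6)|(hsv[...,0]>175))&(hsv[...,1]>180)&(abs(C[...,2]-.026)<.012)
v,u=np.where(red); print('red',len(u),u.min(),u.max(),v.min(),v.max(),C[red].mean(0))
for n in('top','side'):
    im,d,T=ld(n); C=cloud(n,d,T)
    m=(np.hypot(C[...,0]-.681,C[...,1]-.159)<.03)&(C[...,2]>.03)&(C[...,2]<.1)&(d>0); P=C[m]; print(n,len(P),P.mean(0) if len(P) else 0)
    hh=(C[...,2]>.04)&(C[...,2]<.3)&(np.hypot(C[...,0]-.681,C[...,1]-.159)<.16)&(np.hypot(C[...,0]-.681,C[...,1]-.159)>.05)&(C[...,0]>.6); Q=C[hh]; print('obst',len(Q),Q.min(0) if len(Q) else 0,Q.max(0) if len(Q) else 0)
E
```

```text
board px 6985
[ 298  132   91   98 5509]
near edge dir deg 78.515205 (np.float32(0.55594754), np.float32(0.1766557))
side -10.987619 [0.57559115 0.07618752]
side -11.318958 [0.6121173  0.21931228]
rolltop 6895 0.22935291153620804 ((0.5877671241760254, 0.14423218369483948), 0.045505981892347336)
cyl 2980 [0.59705585 0.14171446] 0.028636381247484168 0.18002081068639406
red 66 260 274 206 210 [0.61875671 0.08301207 0.02921334]
top 0 0
obst 16 [0.60003973 0.13348823 0.18570572] [0.61110036 0.16535069 0.23744459]
side 70 [0.67794748 0.16132482 0.05701979]
obst 846 [0.60006927 0.07331234 0.04001583] [0.84087831 0.23292068 0.29994238]
```

The wrist picture shows the roll held around (317,250), the T head at (285,70), the orange lever at (311,98) and the red mark at (267,208). The jar, cup and rolls are clear. The stand pose from the board edges agrees with the networks: spindle at about (0.680, 0.159), yaw -11.4°. I'll move above the spindle.

Request:
move_arm(rows=[{"translation":[-3,1.2,0],"rot":[0,0,0],"hand":1},{"translation":[-6,2.5,2],"rot":[0,0,0],"hand":1},{"translation":[-7.7,3.4,4],"rot":[0,0,0],"hand":1},{"translation":[-7.7,3.4,6.8],"rot":[0,0,0],"hand":1},{"translation":[-7.7,3.4,6.8],"rot":[0,0,0],"hand":1},{"translation":[-7.7,3.4,6.8],"rot":[0,0,0],"hand":1}])

```text
t: 6.82
eef_pos: [0.6806, 0.1555, 0.1436]
ee_rot: [-3.139, -0.004, 2.937]
force: [0.7, -0.4, -0.3]
width: 0.056
gripper_force: 20.0
```

```bash
python3 - <<'E'
from h import *
s=arm.get_state();print(s['t'],s['eef_pos'],s['ee_rot'],s['width'])
im,d,T=shot('side')
for l in ['paper_roll','spindle_tip','spindle_foot']: find('pinpoint',l,'side',T)
C=cloud('side',d,T)
m=(C[...,2]>.105)&(C[...,2]<.15)&(np.hypot(C[...,0]-.68,C[...,1]-.159)<.045)
# points of white roll wall only
g=cv2.cvtColor(im,cv2.COLOR_RGB2HSV); 
P=C[m];print(len(P),P.min(0),P.max(0))
a=C[(np.hypot(C[...,0]-.68,C[...,1]-.159)<.03)&(C[...,2]>.03)&(C[...,2]<.078)]; print('spindle',len(a),a.mean(0))
cv2.imwrite('pics/s4.png',cv2.resize(im[120:290,170:370],None,fx=3,fy=3,interpolation=cv2.INTER_CUBIC)[...,::-1])
print('proj tip',pix('side',T,[.68,.159,.08]),'foot',pix('side',T,[.68,.159,.015]), 'rollbottom',pix('side',T,np.array(s['eef_pos'])+[-.0013,0,-.041]))
im,d,T=shot('wrist')
for l in ['leg_pull','lever_face','length_mark']: find('pinpoint',l,'wrist',T)
np.savez('pics/wrist4.npz',d=d,T=T,im=im); cv2.imwrite('pics/w4.png',im[...,::-1])
E
```

```text
6.8167 [0.68055289 0.1554938  0.14360602] [-3.13864723 -0.00353954  2.93739317] 0.055970498388008265
side pin paper_roll 0.9 [ 0.5628 -0.229   0.0052] [363. 196.]
side pin paper_roll 0.79 [ 0.4644 -0.1616  0.0017] [381. 216.]
side pin paper_roll 0.76 [0.6802 0.1498 0.0998] [261. 217.]
side pin spindle_tip 0.63 [0.6817 0.1598 0.08  ] [259. 225.]
side pin spindle_foot 0.95 [0.6798 0.1607 0.0155] [261. 244.]
368 [0.64988396 0.11894935 0.10527249] [0.69975154 0.19853831 0.14974097]
spindle 63 [0.67763284 0.1615296  0.05460354]
proj tip [259.31744691 224.90073101] foot [261.04219505 243.97474186] rollbottom [259.7855764  217.36272083]
wrist pin lever_face 0.48 [0.6216 0.1446 0.0034] [289. 127.]
wrist pin length_mark 0.61 [0.6199 0.091  0.0246] [224. 139.]
```

View pics/s4.png

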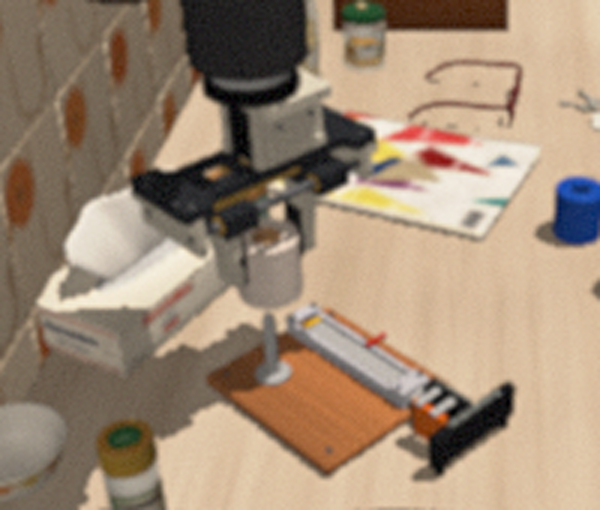

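The side picture shows the roll hanging right above the spindle, with the roll bottom at about (272,300) and the tip at (268,320) in the crop. A tissue box stands behind, so I'll check its clearance.

```bash
python3 - <<'E'
from h import *
z=np.load('pics/side3.npz'); C=cloud('side',z['d'],z['T'])
for lo,hi in((.04,.08),(.08,.12),(.12,.2)):
    P=C[(C[...,2]>lo)&(C[...,2]<hi)&(C[...,0]>.70)&(C[...,0]<.9)&(C[...,1]>-.1)&(C[...,1]<.3)]
    ex=np.array([.9803,-.1977]); ey=np.array([.1977,.9803]); q=P[:,:2]-[.681,.16]
    X=q@ex;Y=q@ey; print(lo,len(P))
    for a in np.arange(-.2,.2,.05):
        s=(Y>a)&(Y<a+.05)
        if s.any(): print('  Y',a.round(2),'minX',np.percentile(X[s],2).round(3),s.sum())
E
```

```text
0.04 2067
  Y -0.2 minX 0.197 26
  Y -0.15 minX 0.167 279
  Y -0.1 minX 0.149 286
  Y -0.05 minX 0.134 329
  Y -0.0 minX 0.118 396
  Y 0.05 minX 0.106 471
  Y 0.1 minX 0.144 207
  Y 0.15 minX 0.145 73
0.08 788
  Y -0.15 minX 0.22 9
  Y -0.1 minX 0.22 62
  Y -0.05 minX 0.192 135
  Y -0.0 minX 0.189 251
  Y 0.05 minX 0.172 124
  Y 0.1 minX 0.165 131
  Y 0.15 minX 0.145 76
0.12 509
  Y -0.05 minX 0.201 11
  Y -0.0 minX 0.196 21
  Y 0.1 minX 0.165 300
  Y 0.15 minX 0.145 177
```

Clear. I'll descend slowly.

Request:
move_arm(rows=[{"translation":[0.05,0.45,0],"rot":[0,0,0],"hand":1},{"translation":[0.05,0.45,1.5],"rot":[0,0,0],"hand":1},{"translation":[0.05,0.45,2.5],"rot":[0,0,0],"hand":1},{"translation":[0.05,0.45,3.5],"rot":[0,0,0],"hand":1},{"translation":[0.05,0.45,3.5],"rot":[0,0,0],"hand":1}])

```text
t: 7.63
eef_pos: [0.6805, 0.1602, 0.1076]
ee_rot: [-3.139, -0.004, 2.937]
force: [-0.6, -0.9, -1.7]
width: 0.0563
gripper_force: 20.0
```

Request:
move_arm(rows=[{"translation":[0,0,1.5],"rot":[0,0,0],"hand":1},{"translation":[0,0,3],"rot":[0,0,0],"hand":1},{"translation":[0,0,4.2],"rot":[0,0,0],"hand":1},{"translation":[0,0,5],"rot":[0,0,0],"hand":1},{"translation":[0,0,5],"rot":[0,0,0],"hand":1}])

```text
t: 8.05
eef_pos: [0.6809, 0.1601, 0.0582]
ee_rot: [-3.14, -0.003, 2.937]
force: [-0.3, -0.4, -2.5]
width: 0.0567
gripper_force: 20.0
```

Request:
move_arm(rows=[{"translation":[0,0,0.15],"rot":[0,0,0],"hand":1},{"translation":[0,0,0.15],"rot":[0,0,0],"hand":0.1},{"translation":[0,0,0.15],"rot":[0,0,0],"hand":0.1},{"translation":[0,0,0.15],"rot":[0,0,0],"hand":0.1},{"translation":[0,0,0.15],"rot":[0,0,0],"hand":0.1}])

```text
t: 8.47
eef_pos: [0.6825, 0.1609, 0.0599]
ee_rot: [3.141, 0.001, 2.938]
force: [0.6, -0.4, -0.1]
width: 0.0764
gripper_force: 0.0
```

Request:
move_arm(rows=[{"translation":[0,0,-2],"rot":[0,0,0],"hand":0.1},{"translation":[0,0,-5],"rot":[0,0,0],"hand":0.1},{"translation":[0,0,-9],"rot":[0,0,0],"hand":0.1},{"translation":[3,0,-12],"rot":[0,0,0],"hand":0.1},{"translation":[7,0,-12],"rot":[0,0,0],"hand":0.1},{"translation":[11,0,-12],"rot":[0,0,0],"hand":0.1},{"translation":[11,0,-12],"rot":[0,0,0],"hand":0.1},{"translation":[11,0,-12],"rot":[0,0,0],"hand":0.1}])

```text
t: 9.13
eef_pos: [0.5729, 0.1834, 0.1806]
ee_rot: [3.14, 0.001, 2.94]
force: [1.0, 0.7, 0.6]
width: 0.0787
gripper_force: 0.0
```

```bash
python3 - <<'E'
from h import *
s=arm.get_state();print(s['t'],s['eef_pos'],s['ee_rot'],s['width'])
im,d,T=shot('side')
for l in ['paper_roll']: find('pinpoint',l,'side',T)
C=cloud('side',d,T); P=C[(np.hypot(C[...,0]-.68,C[...,1]-.159)<.04)&(C[...,2]>.05)]; print(len(P),np.percentile(P[:,2],[5,50,90,95,100]))
a=cv2.resize(im[160:290,230:370],None,fx=2.8,fy=2.8,interpolation=cv2.INTER_CUBIC)
im,d,T=shot('wrist')
for l in ['leg_pull','lever_face','length_mark','leg_pointer','paper_roll']: find('pinpoint',l,'wrist',T)
np.savez('pics/wrist5.npz',d=d,T=T,im=im)
b=np.zeros((400+a.shape[0]-200,640,3),np.uint8)[:590]; b=np.zeros((590,640,3),np.uint8); b[:230]=im[:230]; b[230:590,:a.shape[1]]=a[:360]
cv2.imwrite('pics/c5.png',b[...,::-1])
E
```

```text
9.1333 [0.57287418 0.18339803 0.18061451] [3.13999676e+00 1.37855329e-03 2.93959517e+00] 0.07872381860254046
side pin paper_roll 0.94 [ 0.466  -0.1651  0.0028] [381. 215.]
side pin paper_roll 0.6 [0.6798 0.1597 0.0144] [261. 244.]
side pin paper_roll 0.56 [ 0.5679 -0.2261  0.0057] [361. 196.]
351 [0.05290916 0.07234419 0.07478538 0.0754086  0.08034304]
wrist pin leg_pull 0.72 [0.489  0.1348 0.0287] [244. 107.]
wrist pin lever_face 0.76 [0.5194 0.161  0.0351] [279. 135.]
wrist pin leg_pointer 0.8 [0.6895 0.094  0.0245] [256. 303.]
wrist pin paper_roll 0.85 [0.6874 0.1606 0.0187] [316. 287.]
```

View pics/c5.png

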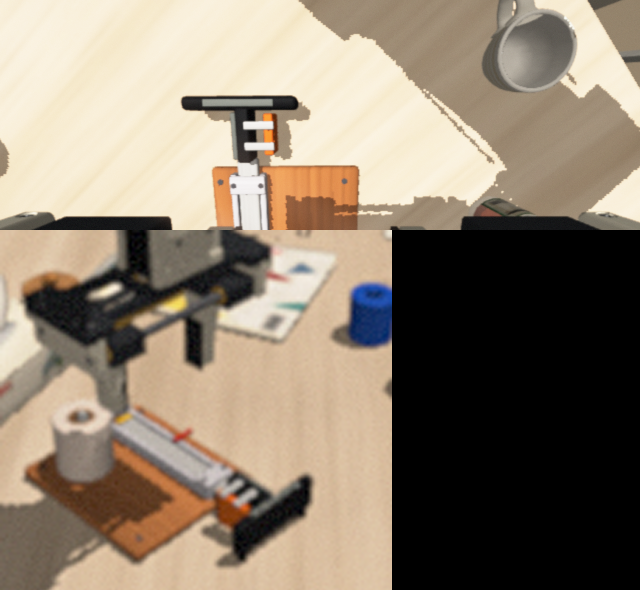

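The roll is seated: its top is at about 0.074 and the spindle tip shows in the bore. Next I'll measure the head, pointer and mark.

```bash
cat >> h.py <<'E'
O=np.array([.6205,.1423]); ex=np.array([.9803,-.1977]); ey=np.array([.1977,.9803])
def S(P): q=np.array(P)[...,:2]-O; return np.stack([q@ex,q@ey],-1)
def blob(name,im,T,lo,hi,z,center,rad,smin=110,vmin=90):
    hsv=cv2.cvtColor(im,cv2.COLOR_RGB2HSV).astype(int); v,u=np.mgrid[0:400,0:640]
    c=pix(name,T,center); h=hsv[...,0]; hm=(h>=lo)&(h<=hi) if lo<=hi else (h>=lo)|(h<=hi)
    m=hm&(hsv[...,1]>smin)&(hsv[...,2]>vmin)&(np.hypot(u-c[0],v-c[1])<rad)
    if not m.any(): return None
    wt=m*hsv[...,1]; cu=(u*wt).sum()/wt.sum(); cv=(v*wt).sum()/wt.sum()
    P=ray(name,T,cu,cv,z); return m.sum(),(cu.round(1),cv.round(1)),P.round(4),(S(P)*1000).round(1)
E
python3 - <<'E'
from h import *
z=np.load('pics/wrist5.npz'); im,d,T=z['im'],z['d'],z['T']; C=cloud('wrist',d,T); X=S(C)
print('w ptr',blob('wrist',im,T,18,34,.026,[.688,.0925,.026],25))
print('w red',blob('wrist',im,T,174,5,.028,[.62,.09,.028],25))
m=(C[...,2]>.04)&(C[...,2]<.05)&(X[...,0]<-.10)&(X[...,0]>-.18)&(abs(X[...,1]+.035)<.08)
P=X[m]*1000; bar=P[P[:,0]<-122]; print('bar z',np.median(C[m][:,2]),'x',np.percentile(P[:,0],[1,50]),'y',np.percentile(bar[:,1],[1,99]))
for y in(-70,-60,-10,0):
    r=P[abs(P[:,1]-y)<3]; print(y,'bar x',np.percentile(r[:,0],[2,98]))
st=P[(P[:,0]>-118)&(P[:,0]<-80)]; print('stem/lever y',np.percentile(st[:,1],[1,99]),'x',st[:,0].max())
hsv=cv2.cvtColor(im,cv2.COLOR_RGB2HSV); o=m&(hsv[...,0]>5)&(hsv[...,0]<20)&(hsv[...,1]>150); Q=X[o]*1000; print('lever',len(Q),np.percentile(Q,[2,98],axis=0))
for n in('side','top'):
    im,d,T=shot(n)
    print(n,'ptr',blob(n,im,T,18,34,.026,[.688,.0925,.026],9 if n=='side' else 7)); print(n,'red',blob(n,im,T,172,5,.028,[.62,.09,.028],9,100))
E
```

```text
w ptr (np.int64(108), (np.float64(255.6), np.float64(302.6)), array([0.688, 0.094, 0.026]), array([ 75.7, -34.1]))
w red None
bar z 0.045385429803132704 x [-137.13152464 -127.93444218] y [-82.03425318  13.79912884]
-70 bar x [-136.49731072 -125.7188716 ]
-60 bar x [-136.39759373 -125.68688766]
-10 bar x [-137.04190701 -100.6893369 ]
0 bar x [-137.04972097 -125.4841735 ]
stem/lever y [-42.05811637  -5.37822147] x -100.0046441922223
lever 169 [[-122.14840825  -13.78841046]
 [-100.04024824   -5.87727334]]
side ptr (np.int64(12), (np.float64(273.7), np.float64(226.6)), array([0.69  , 0.0895, 0.026 ]), array([ 78.6, -38. ]))
side red (np.int64(9), (np.float64(294.3), np.float64(233.2)), array([0.6218, 0.0843, 0.028 ]), array([ 12.7, -56.6]))
top ptr (np.int64(11), (np.float64(284.2), np.float64(173.6)), array([0.689 , 0.0895, 0.026 ]), array([ 77.6, -38.2]))
top red (np.int64(8), (np.float64(285.5), np.float64(191.6)), array([0.6202, 0.0836, 0.028 ]), array([ 11.3, -57.7]))
```

Request:
move_arm(rows=[{"translation":[1.5,-2.1,2],"rot":[0,0,0],"hand":0.25},{"translation":[3,-4.2,5],"rot":[0,0,0],"hand":0.25},{"translation":[4.4,-6.1,8],"rot":[0,0,0],"hand":0.25},{"translation":[4.4,-6.1,9],"rot":[0,0,0],"hand":0.25},{"translation":[4.4,-6.1,9],"rot":[0,0,0],"hand":0.25},{"translation":[4.4,-6.1,9],"rot":[0,0,0],"hand":0.25}])

```text
t: 10.13
eef_pos: [0.5196, 0.1322, 0.0891]
ee_rot: [-3.141, 0.0, 2.938]
force: [0.5, 1.1, -0.6]
width: 0.0657
gripper_force: 0.0
```

```bash
python3 - <<'E'
from h import *
s=arm.get_state();print(s['t'],s['eef_pos'],s['ee_rot'],s['width'],S(s['eef_pos']))
im,d,T=shot('wrist','w6.png'); C=cloud('wrist',d,T); X=S(C)*1000
m=(C[...,2]>.04)&(C[...,2]<.05)&(X[...,0]<-70)&(X[...,0]>-180)&(abs(X[...,1]+35)<80); P=X[m]
for y in(-70,-60,-10,0):
    r=P[abs(P[:,1]-y)<3]; print(y,'bar x',np.percentile(r[:,0],[2,98]))
st=P[(P[:,0]>-119)&(P[:,0]<-100)]; print('stem/lever y',np.percentile(st[:,1],[1,99]))
E
```

```text
10.1333 [0.51958198 0.13222149 0.08914473] [-3.14096825e+00  1.39742359e-04  2.93779232e+00] 0.0657466418974713 [-0.09693741 -0.02983145]
-70 bar x [-137.01458291 -125.99965262]
-60 bar x [-136.95365768 -125.90288094]
-10 bar x [-136.8531832   -88.03822889]
0 bar x [-137.27436317 -126.46219472]
stem/lever y [-42.68236035  -6.14050897]
```

View pics/w6.png

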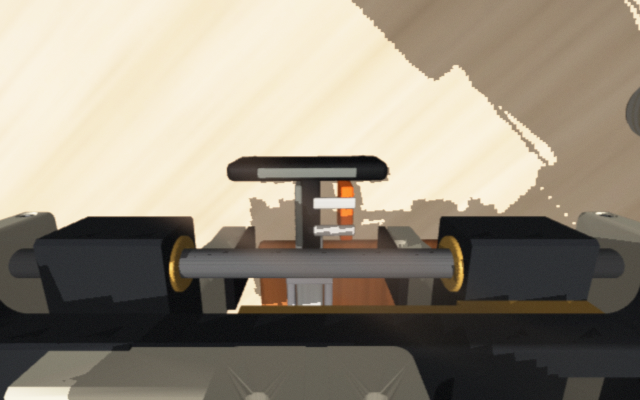

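The fingers straddle the stem and lever, with the fingers at (230,265) and (410,265) and the stem and lever at 300–355. I'll descend into the gap.

Request:
move_arm(rows=[{"translation":[0.2,-0.1,2],"rot":[0,0,0.2],"hand":0.25},{"translation":[0.2,-0.1,4],"rot":[0,0,0.2],"hand":0.25},{"translation":[0.2,-0.1,5.5],"rot":[0,0,0.2],"hand":0.25},{"translation":[0.2,-0.1,6.3],"rot":[0,0,0.2],"hand":0.25},{"translation":[0.2,-0.1,6.3],"rot":[0,0,0.2],"hand":0.25}])

```text
t: 10.6
eef_pos: [0.5171, 0.1319, 0.0253]
ee_rot: [-3.141, -0.001, 2.934]
force: [-0.0, 0.1, -0.2]
width: 0.0662
gripper_force: 0.0
```

Request:
move_arm(rows=[{"translation":[1,0,0],"rot":[0,0,-0.5],"hand":0.25},{"translation":[2,0,0],"rot":[0,0,-0.5],"hand":0.25},{"translation":[3,0,0],"rot":[0,0,-0.5],"hand":0.25},{"translation":[4,0,0],"rot":[0,0,-0.5],"hand":0.25},{"translation":[5,0,0],"rot":[0,0,-0.5],"hand":0.25},{"translation":[6,0,0],"rot":[0,0,-0.5],"hand":0.25},{"translation":[7,0,0],"rot":[0,0,-0.5],"hand":0.25},{"translation":[7,0,0],"rot":[0,0,-0.5],"hand":0.25}])

```text
t: 11.27
eef_pos: [0.4467, 0.1463, 0.0266]
ee_rot: [3.141, 0.0, 2.944]
force: [2.1, -2.4, 2.6]
width: 0.066
gripper_force: 1.7
```

```bash
cat > m.py <<'E'
from h import *
s=arm.get_state();print(s['t'],s['eef_pos'],s['ee_rot'],s['width'],s['gripper_force'],s['force'].round(1),'S',(S(s['eef_pos'])*1000).round(1))
x=S(s['eef_pos'])[0]+.190
for n in('side','top'):
    im,d,T=shot(n)
    c=np.r_[O+x*ex-.035*ey,.026]
    print(n,'ptr',blob(n,im,T,18,34,.026,c,7 if n=='side' else 6)); print(n,'red',blob(n,im,T,172,5,.028,[.62,.085,.028],8,100)); find('pinpoint','leg_pointer',n,T);find('pinpoint','leg_pull',n,T);find('pinpoint','length_mark',n,T)
    if n=='side': I=im
a=cv2.resize(I[170:290,230:380],None,fx=5,fy=5,interpolation=cv2.INTER_CUBIC); import sys
cv2.imwrite('pics/'+sys.argv[1],a[:,:,::-1])
im,d,T=shot('wrist'); C=cloud('wrist',d,T); X=S(C)*1000
m=(C[...,2]>.04)&(C[...,2]<.05)&(abs(X[...,1]+35)<60)&(X[...,0]<x*1000-300); P=X[m]
for y in(-75,-65,-10,0,10):
    r=P[abs(P[:,1]-y)<3]; print(y,'bar x',np.percentile(r[:,0],[2,98]) if len(r) else 0)
E
python3 m.py s7.png
```

```text
11.2667 [0.44673955 0.14630523 0.02656236] [3.14096308e+00 3.34509731e-04 2.94372885e+00] 0.06598308028429489 1.6900659911334515 [ 2.1 -2.4  2.6] S [-171.1  -30.4]
side ptr (np.int64(11), (np.float64(287.4), np.float64(235.9)), array([0.6323, 0.1024, 0.026 ]), array([ 19.5, -36.8]))
side red (np.int64(9), (np.float64(294.3), np.float64(233.4)), array([0.6213, 0.0848, 0.028 ]), array([ 12.2, -56.2]))
side pin leg_pointer 0.55 [0.6361 0.1014 0.029 ] [286. 234.]
side pin leg_pull 0.98 [0.4322 0.1406 0.0312] [344. 271.]
side pin leg_pull 0.35 [0.6801 0.1596 0.0154] [261. 244.]
top ptr (np.int64(13), (np.float64(280.5), np.float64(188.3)), array([0.6334, 0.1012, 0.026 ]), array([ 20.8, -37.7]))
top red (np.int64(8), (np.float64(285.5), np.float64(191.6)), array([0.6201, 0.0835, 0.028 ]), array([ 11.3, -57.7]))
top pin leg_pointer 0.51 [0.6299 0.1008 0.03  ] [281. 189.]
top pin leg_pointer 0.42 [0.6779 0.1593 0.0123] [265. 178.]
top pin leg_pull 0.73 [0.4394 0.1453 0.0301] [266. 242.]
top pin length_mark 0.34 [6.528e-01 3.553e-01 1.000e-04] [210. 186.]
-75 bar x 0
-65 bar x 0
-10 bar x 0
0 bar x 0
10 bar x 0
```

View pics/s7.png

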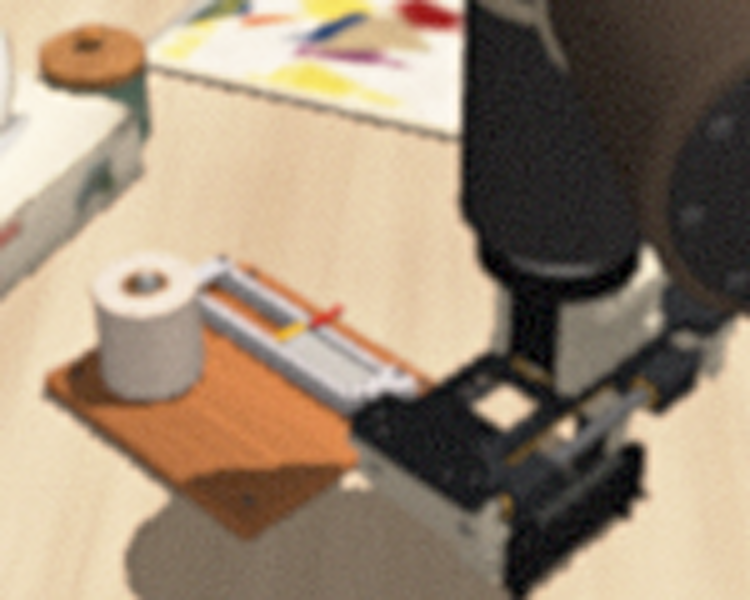

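The pointer, at (290,332) in the crop, is about 7–8 mm short of the red mark at (327,318). I'll pull 7 mm more.

Request:
move_arm(rows=[{"translation":[0.4,0,0],"rot":[0,0,0],"hand":0.25},{"translation":[0.7,0,0],"rot":[0,0,0],"hand":0.25},{"translation":[0.7,0,0],"rot":[0,0,0],"hand":0.25},{"translation":[0.7,0,0],"rot":[0,0,0],"hand":0.25}])

```text
t: 12.05
eef_pos: [0.4414, 0.1475, 0.026]
ee_rot: [3.141, 0.0, 2.943]
force: [4.1, 1.0, 1.2]
width: 0.0659
gripper_force: 1.9
```

```bash
python3 m.py s8.png; python3 - <<'E'
from h import *
# averaged subpixel: several frames each
for n in('side','top'):
    A=[];B=[]
    for i in range(5):
        im,d,T=shot(n); c=np.r_[O+.013*ex-.035*ey,.026]
        a=blob(n,im,T,18,34,.026,c,6); b=blob(n,im,T,172,5,.028,[.62,.085,.028],8,100); A.append(a[3]);B.append(b[3])
    print(n,np.mean(A,0),np.mean(B,0),np.std(A,0))
E
```

```text
12.05 [0.44139788 0.14751316 0.0259544 ] [3.14134552e+00 5.61390966e-05 2.94290634e+00] 0.0659176684891157 1.870155707001686 [4.1 1.  1.2] S [-176.6  -30.3]
side ptr (np.int64(12), (np.float64(288.9), np.float64(236.6)), array([0.6272, 0.1024, 0.026 ]), array([ 14.4, -37.8]))
side red (np.int64(9), (np.float64(294.3), np.float64(233.2)), array([0.6218, 0.0843, 0.028 ]), array([ 12.7, -56.6]))
side pin leg_pointer 0.64 [0.6304 0.103  0.0286] [288. 236.]
side pin leg_pull 0.97 [0.4267 0.1419 0.0297] [346. 272.]
side pin length_mark 0.74 [0.6267 0.1051 0.0287] [288. 236.]
top ptr (np.int64(9), (np.float64(279.9), np.float64(190.2)), array([0.6262, 0.1033, 0.026 ]), array([ 13.3, -37.1]))
top red (np.int64(7), (np.float64(285.7), np.float64(191.7)), array([0.6199, 0.0826, 0.028 ]), array([ 11.2, -58.7]))
top pin leg_pointer 0.78 [0.6244 0.1053 0.0302] [279. 190.]
top pin leg_pointer 0.15 [0.6815 0.1566 0.0799] [263. 170.]
top pin leg_pull 0.54 [0.4342 0.1451 0.0315] [266. 244.]
-75 bar x 0
-65 bar x 0
-10 bar x 0
0 bar x 0
10 bar x 0
side [ 14.28 -37.2 ] [ 12.54 -57.56] [0.09797959 0.30983867]
top [ 13.5  -37.68] [ 11.2  -58.68] [0.2  0.44]
```

Request:
move_arm(rows=[{"translation":[0.2,0,0],"rot":[0,0,0],"hand":0.25},{"translation":[0.25,0,0],"rot":[0,0,0],"hand":0.25},{"translation":[0.25,0,0],"rot":[0,0,0],"hand":0.25}])

```text
t: 13.25
eef_pos: [0.4389, 0.148, 0.026]
ee_rot: [3.141, 0.0, 2.943]
force: [5.1, 2.4, -1.5]
width: 0.0657
gripper_force: 1.9
```

```bash
cat > n.py <<'E'
from h import *
s=arm.get_state(); print(s['t'],s['eef_pos'],s['width'],s['gripper_force'],s['force'].round(1),'S',(S(s['eef_pos'])*1000).round(1))
for n in('side','top'):
    A=[];B=[]
    for i in range(4):
        im,d,T=shot(n); c=np.r_[O+.012*ex-.035*ey,.026]
        a=blob(n,im,T,18,34,.026,c,6); b=blob(n,im,T,172,5,.028,[.62,.085,.028],8,100); A.append(a[3]);B.append(b[3])
    print(n,np.mean(A,0),np.mean(B,0))
E
python3 n.py
```

```text
13.25 [0.43887325 0.14795143 0.02598448] 0.06571295016224189 1.9219474866986275 [ 5.1  2.4 -1.5] S [-179.2  -30.4]
side [ 11.725 -38.175] [ 12.65  -56.375]
top [ 10.975 -37.775] [ 11.25  -58.075]
```

Pointer and mark now agree within about 0.5 mm. I'll close the lever.

Request:
move_arm(rows=[{"translation":[0,0,0],"rot":[0,0,0],"hand":0.5},{"translation":[0,0,0],"rot":[0,0,0],"hand":0.6},{"translation":[0,0,0],"rot":[0,0,0],"hand":0.7},{"translation":[0,0,0],"rot":[0,0,0],"hand":1},{"translation":[0,0,0],"rot":[0,0,0],"hand":1},{"translation":[0,0,0],"rot":[0,0,0],"hand":1},{"translation":[0,0,0],"rot":[0,0,0],"hand":1},{"translation":[0,0,0],"rot":[0,0,0],"hand":1}], squeeze=30)

```text
t: 14.32
eef_pos: [0.4384, 0.1472, 0.0259]
ee_rot: [-3.14, -0.001, 2.943]
force: [3.8, -3.1, -0.6]
width: 0.0223
gripper_force: 31.9
```

```bash
python3 n.py
```

```text
14.3167 [0.43840864 0.14715111 0.02587905] 0.022342506645594788 31.91730940598063 [ 3.8 -3.1 -0.6] S [-179.5  -31.2]
side [ 11.325 -37.475] [ 12.5   -56.975]
top [ 10.7   -37.975] [ 11.3   -57.475]
```

```bash
python3 - <<'E'
from h import *
im,d,T=shot('wrist'); C=cloud('wrist',d,T); X=S(C)*1000
m=(C[...,2]>.04)&(C[...,2]<.05)&(X[...,0]<-165)&(X[...,0]>-230)&(abs(X[...,1]+35)<60); P=X[m]
for y in(-75,-65,-55,-35,-10,0,10):
    r=P[abs(P[:,1]-y)<3]; print(y,'bar x',np.percentile(r[:,0],[2,98]) if len(r) else 0)
z=np.load('pics/wrist3.npz'); im3,d3,T3=z['im'],z['d'],z['T']
print('w3 red',blob('wrist',im3,T3,172,5,.027,[.62,.085,.028],15,150))
z=np.load('pics/wrist4.npz'); im3,d3,T3=z['im'],z['d'],z['T']
print('w4 red',blob('wrist',im3,T3,172,5,.027,[.62,.085,.028],20,150)); C4=cloud('wrist',d3,T3)
hsv=cv2.cvtColor(im3,cv2.COLOR_RGB2HSV); q=((hsv[...,0]<6)|(hsv[...,0]>172))&(hsv[...,1]>150)&(np.hypot(C4[...,0]-.62,C4[...,1]-.085)<.025); print(q.sum(),np.percentile(C4[q][:,2],[10,50,90]))
ims=[arm.grab_frame(n)[0] for n in('side','top')]
a=cv2.resize(ims[0][215:255,265:325],None,fx=10,fy=10,interpolation=cv2.INTER_CUBIC)[:,:,::-1]
b=cv2.resize(ims[1][175:210,260:310],None,fx=5,fy=5,interpolation=cv2.INTER_CUBIC)[:,:,::-1]
c=np.zeros((600,600,3),np.uint8); c[:400]=a; c[410:585,:250]=b; cv2.imwrite('pics/z9.png',c)
E
```

```text
-75 bar x 0
-65 bar x 0
-55 bar x [-203.77661417 -202.80341283]
-35 bar x [-203.77346341 -165.85356911]
-10 bar x [-203.85078662 -191.36353112]
0 bar x 0
10 bar x 0
w3 red (np.int64(74), (np.float64(267.3), np.float64(208.1)), array([0.6193, 0.0827, 0.027 ]), array([ 10.6, -58.7]))
w4 red (np.int64(166), (np.float64(217.0), np.float64(140.3)), array([0.6198, 0.0853, 0.027 ]), array([ 10.6, -56. ]))
167 [0.02830587 0.02931572 0.03017894]
```

View pics/z9.png

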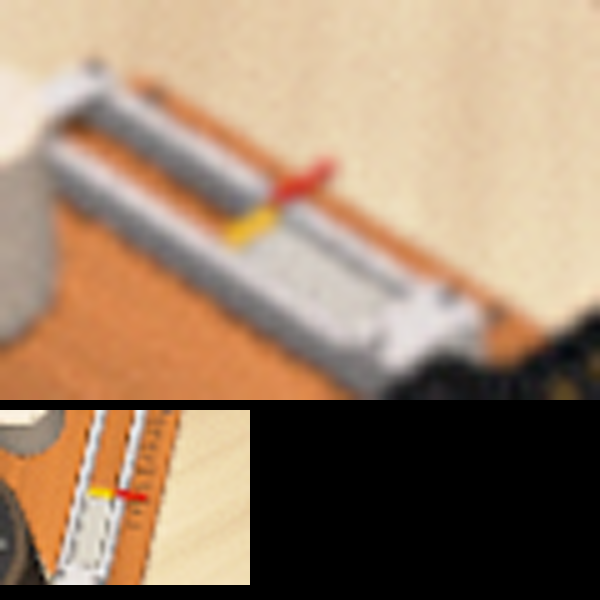

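In the zoom the pointer at (253,227) is practically in line with the red mark at (303,182). All the measurements put it about 0.7 mm past, so I'll trim it.

Request:
move_arm(rows=[{"translation":[-0.07,0,0],"rot":[0,0,0],"hand":1},{"translation":[-0.07,0,0],"rot":[0,0,0],"hand":1},{"translation":[-0.07,0,0],"rot":[0,0,0],"hand":1},{"translation":[-0.07,0,0],"rot":[0,0,0],"hand":1}], squeeze=30)

```text
t: 15.2
eef_pos: [0.4391, 0.147, 0.0259]
ee_rot: [-3.14, -0.001, 2.943]
force: [4.2, -4.7, 0.1]
width: 0.0225
gripper_force: 31.8
```

```bash
python3 n.py; python3 - <<'E'
from h import *
im,d,T=shot('side'); find('pinpoint','lever_face','side',T); find('pinpoint','paper_roll','side',T)
E
```

```text
15.2 [0.43914893 0.14702591 0.02585461] 0.022540299840754216 31.816573444521055 [ 4.2 -4.7  0.1] S [-178.7  -31.2]
side [ 12.1 -38.3] [ 12.325 -57.175]
top [ 11.7 -38.2] [ 11.25  -58.075]
side pin paper_roll 0.73 [0.6836 0.1564 0.0142] [261. 243.]
```

```bash
python3 -c "
from station import arm; print(arm.job_done())"
```

```text
the job is handed in; nothing more can be done
None
```

I put the roll all the way down on the spindle and let go. I then pulled the leg out to its red mark (within about 0.5 mm by the cameras) and closed the lever, and the gripper is still squeezing it and the grip pad with about 30 N; the job is handed in at about 16 s, but the verdict was not shown.

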